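# Flip open the yellow stock tote

### The job

Open the small stock tote with the yellow lid: with the fingertips shut, push up under the black lip at its front and swing the lid up and over until it lies back against its stop and stays open by itself. Do not grip or pinch anything; ease the lid over without forcing or flinging it, keep the tote standing where it is, leave the grey-lidded tote shut and everything else on the bench where it stands.

Things in the scene. Friction and masses are not known exactly. Their poses are not given: they have to be found in the camera images.
- tote: Loose stock tote of frosted clear plastic holding small cartons, about 2.5 kg; walls 130 (its x) x 220 (its y) mm, 120 mm high. It carries the yellow lid. Origin: centre of its underside; z up; its -x side is the front, with the lip (turned roughly to the robot's right, world -y, within some 25 degrees), its +x side carries the hinge.
- lid_hinge (a point): On the hinge axis of the yellow lid, at the middle of the tote's rear top rim, 120 mm above the bench. Its axes turn with the lid: -x points from the hinge along the lid's underside to the lip, y lies along the hinge axis, z is out of the lid's top face. With the lid shut these axes are those of the tote.
- lid_lip (a point): Middle of the outer end of the black lip, on its underside: 165 mm from the hinge. The lip is a flat tongue 70 mm wide (along the hinge axis), 6 mm thick, that sticks out 35 mm beyond the tote's front wall, in the plane of the lid; beneath it there is nothing down to the bench. Axes as lid_hinge.
- lid (a joint): Opening angle of the yellow lid in rad: 0 shut (level), grows as it opens, stop at 1.95. The lid is a flat plate 6 mm thick, 130 x 220 mm plus the lip, about 0.12 kg, its underside in the plane of the hinge axis. The hinge is lightly damped with little friction: let go below about 1.5 the lid falls shut, let go beyond about 1.65 it falls open onto its stop and stays.
- spare_tote: The other tote, the same in size and build but with a grey lid (lip black too); loose. To be left alone. Origin: centre of its underside; axes as for the tote.
- spare_lid (a joint): Opening angle of the grey lid in rad, 0 shut; to stay shut.
- tape_roll: Loose roll of brown packing tape lying flat between the totes, 90 mm across, 48 mm high. Origin: centre of its underside.
- carton: Loose small cardboard box, 110 x 80 mm, 60 mm high. Origin: centre of its underside.
- cup: Loose blue ceramic cup, 76 mm across, 90 mm high. Origin: centre of its underside.
- glue_bottle: Loose white bottle with a red cap, 52 mm across, 130 mm high. Origin: centre of its underside.
- stamp: Loose wooden hand stamp standing upright, 40 mm across, 76 mm high. Origin: centre of its underside.

How it is judged:
By the outcome, as a careful person would: the job done as asked, in the order asked, and still so for the second after the job is handed in, with the robot touching nothing.
It also fails if it takes over 38 s, if anything falls off the work surface, if the arm or the gripper's body presses on something with over 40 N, if the wrist force passes 120 N, or if a joint passes its speed limit or range.

### The arm

A 7-joint arm with a two-finger parallel gripper is mounted at the origin on the work surface. World frame = base frame: x ahead of the robot, y to its left, z up, the work surface at z = 0. Lengths are in m, angles in rad, forces in N, time in s.
With the tool pointing down it reaches from about 0.425 to 0.925 m from the base axis. Payload 6.8 kg.
Tool frame: the origin (TCP) lies at the very end of the fingers, on their centre line; the grasp point (between the pads) lies env.pinch_z behind it (env.pinch_z is the distance from the TCP to the grasp point, in m); x points along the fingers, z is the direction in which the jaws open and shut, and the axes are right-handed (so a half turn about x gives the same grasp; the last joint's range is limited). The gripper opens to 88 mm and grips with 3 to 60 N. Pads are 20 mm wide; open, the fingers measure 115 mm over their backs; the gripper's body (75 mm by 178 mm) begins 61 mm behind the grasp point.
Start: joints at [-1.271, 0.477, 0.022, 1.555, -0.011, 1.109, -0.083], TCP at [0.268, 0.62, 0.223] pointing down, gripper open.
Joint ranges: [-2.96, 2.96], [-0.34, 2.1], [-1.41, 1.46], [0.24, 2.44], [-1.37, 4.51], [0.17, 1.92], [-2.96, 2.96]. Speed limits (rad/s): [2.39, 2.39, 3.14, 3.14, 3.14, 3.14, 3.14].

### API

Orientations are given as [roll, pitch, yaw] about the fixed x, y, z axes, in that order (R = Rz(yaw) Ry(pitch) Rx(roll)).
In Python, from rig import env, viewer, job gives the robot as it stands.
- The arm moves only by the tool drive_tool, never from a script. Its argument "rows" is a list of rows, each an object with "jaw": the opening, from 0 (shut) to 1 (fully open); "xyz": the shift along the world's x, y, z in mm, a list of three; "turn": the turn, a rotation vector about the world's x, y, z in rad, a list of three. A call has 1 to 12 rows; each row shifts and turns the commanded pose from where the row before left it; what a row does not reach is not made up. A row lasts 1/12 s, in which the tool goes at most 41.7 mm and 7.16 degrees, less where a joint would pass 70% of its speed; a pose out of reach is approached as far as the arm can. A call is refused whole if a number of a shift passes 41.7 or a number of a turn 0.125, either way. A call with a gripper value outside its range is refused whole. The fingers move at their own pace and stop on an object; the grip force is fixed at half the most. Time passes only in rows, so rows that do not move let the fingers close. It gives the time, the measured TCP pose, the force and the opening at its end, in the units of the state.
- env.get_state(): the state, without advancing time (a new reading comes with each control period).
- viewer.camera(name): name is "side" or "top"; returns the picture (420x560x3 uint8, blue, green, red); there is no depth.
- viewer.camera_model(name): a dict with "mtx" (3x3 intrinsics, pixels), "R" (3x3) and "t" (3): a world point X has camera coordinates R X + t. Camera axes: x right, y down, z forward; pixel columns grow to the right and rows downward; lengths in m; the calibration is good to about 2 mm. A picture is of the moment at which its call begins. camera_model takes no time and is no camera call.
- job.close_job(): hands the job in, once; it reports no verdict.
The state is a dict: "clock": time; "joints": joint angles; "dq": joint speeds; "joint_efforts": joint torques, N m; "ee_pos": TCP position; "tcp_rot": TCP orientation; "contact_force": force on the tool from outside, world axes, zero at the start; "wrist_torque": the same for the moment, N m; "finger_gap": finger opening in m.
Only numpy, scipy, OpenCV 4.12 (cv2) and the standard library are available. Lean on these libraries where they do the work, as an engineer would, in place of code of your own. Each camera call takes 0.05 s, during which the arm holds its last target. There are 200 camera calls.

## Working session

There is one attempt and no reset: what is moved stays moved. The work goes in short steps, Python scripts to look and compute and a tool call to move; the robot and the scene stay as the last step left them, time stands still between calls to the robot, and variables do not carry over. Pictures are saved under pics/ and viewed, about 8 in all and at most 12, crops included, and the job is handed in when it is done.

Besides the shell and the picture viewer there is one more tool, called as name([rows], argument=value, ...), one row to a line, values as JSON. drive_tool: Moves the arm, as the interface text tells. Its arguments: {"type":"object","properties":{"rows":{"type":"array","items":{"type":"object","properties":{"jaw":{"type":"number"},"xyz":{"type":"array","items":{"type":"number"}},"turn":{"type":"array","items":{"type":"number"}}}}}},"required":["rows"]}

```bash
mkdir -p pics
python3 - <<'E'
from rig import env, viewer
import cv2
for n in("top","side"):
    cv2.imwrite(f"pics/{n}0.png",viewer.camera(n)); m=viewer.camera_model(n); print(n,m)
print(env.get_state(),env.pinch_z)
E
```

```text
top {'mtx': array([[409.90123002,   0.        , 280.46391667],
       [  0.        , 409.90123002, 215.87344431],
       [  0.        ,   0.        ,   1.        ]]), 'R': array([[ 0.0272848 , -0.99961158, -0.00567753],
       [-0.99618684, -0.0267196 , -0.08305329],
       [ 0.08286933,  0.00792197, -0.99652893]]), 't': array([-0.02284849,  0.57242669,  1.07400383])}
side {'mtx': array([[388.70221699,   0.        , 283.49659569],
       [  0.        , 388.70221699, 208.36820797],
       [  0.        ,   0.        ,   1.        ]]), 'R': array([[ 0.96555322, -0.25994879,  0.01155928],
       [-0.15436097, -0.60798916, -0.77879514],
       [ 0.20947477,  0.75018385, -0.62717184]]), 't': array([-0.56997185,  0.15185127,  1.09316552])}
{'clock': 0.1, 'joints': array([-1.27110861,  0.47767973,  0.02235212,  1.55630001, -0.01150814,
        1.10928452, -0.08310973]), 'dq': array([-2.41540322e-04, -9.55933783e-04,  1.82020126e-03, -1.61391309e-03,
        6.63436384e-05, -1.03483203e-03,  1.14147061e-03]), 'joint_efforts': array([ 4.78972637e-03, -5.84091604e+01,  1.54017515e+00, -2.73315507e+01,
       -5.42323419e-02,  1.30563247e-02,  4.67910297e-05]), 'ee_pos': array([0.26749888, 0.61917435, 0.2218266 ]), 'tcp_rot': array([-3.0721911 ,  1.56925292, -1.9091837 ]), 'contact_force': array([-0.01262563, -0.44518818, -0.6512646 ]), 'wrist_torque': array([ 0.00223328, -0.0008183 , -0.00509096]), 'finger_gap': 0.0878536145013181} 0.0187
```

View pics/top0.png

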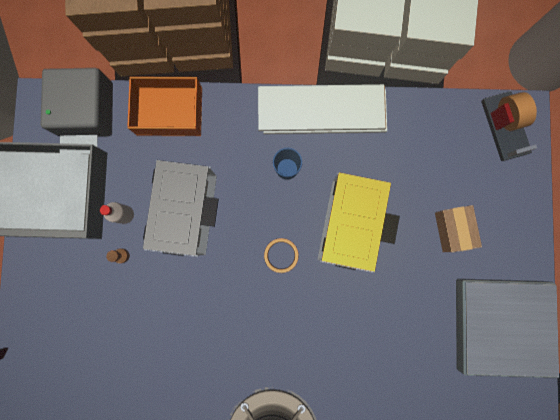

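View pics/side0.png

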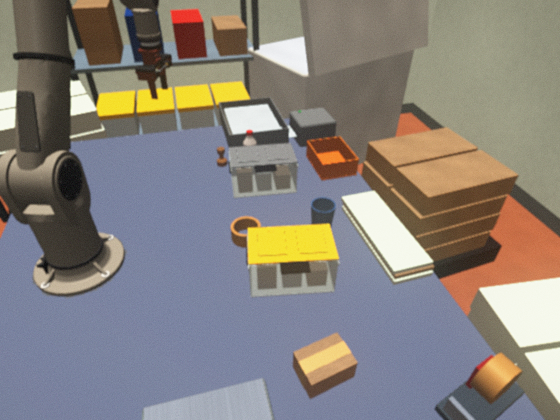

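The top view shows the yellow lid at about (357,222), with its lip to the right at (391,229). The carton is at (459,229), the tape roll at (281,255) and the cup at (287,163). The side view agrees, with the tote at (291,260). I'll enlarge for measurement.

```bash
cat > h.py <<'E'
from rig import env, viewer
import numpy as np, cv2
def back(n,uv,z):
    m=viewer.camera_model(n); R,t=m["R"],m["t"]
    d=R.T@np.linalg.solve(m["mtx"],[*uv,1.]); c=-R.T@t
    return c+d*(z-c[2])/d[2]
def proj(n,X):
    m=viewer.camera_model(n); return cv2.projectPoints(np.atleast_2d(np.float64(X)),cv2.Rodrigues(m["R"])[0],m["t"],m["mtx"],None)[0][:,0]
E
python3 - <<'E'
import cv2
i=cv2.imread("pics/top0.png")[160:285,310:490]
cv2.imwrite("pics/c1.png",cv2.resize(i,None,fx=4.4,fy=4.4,interpolation=cv2.INTER_CUBIC))
E
```

```text
(no output)
```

View pics/c1.png

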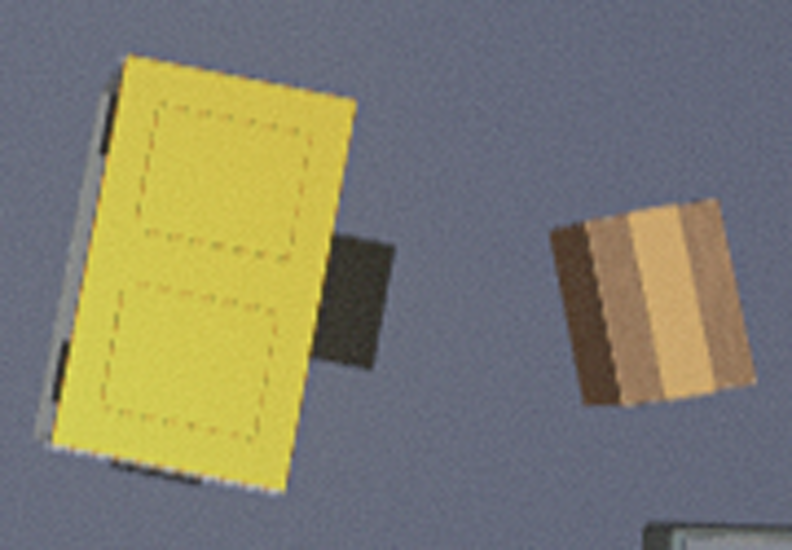

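The crop shows the lid corners at (124,55), (357,100), (285,493) and (52,445), the lip end at (395,244)–(373,370), and the carton's near edge at x≈550–585.

Run:
```python
from h import *
P=lambda c,z: back("top",(310+(c[0]+.5)/4.4-.5,160+(c[1]+.5)/4.4-.5),z)
C=[P(c,.126) for c in [(124,55),(357,100),(285,493),(52,445)]]
L=[P(c,.126) for c in [(395,244),(373,370)]]
np.set_printoptions(precision=4,suppress=True)
print(np.array(C),np.array(L)); n=np.linalg.norm
print([n(C[i]-C[(i+1)%4]) for i in range(4)],n(L[0]-L[1]))
y=C[0]+C[1]-C[2]-C[3]; a=np.arctan2(y[1],y[0])
print("yaxis angle",a,"yaw of tote x",a-np.pi/2)
h=(C[0]+C[3])/2; l=(L[0]+L[1])/2; print("hinge",h,"lip",l,"dist",n(h-l), (l-h)/n(l-h))
print("carton",[P(c,z) for c,z in [((550,230),0.0),((585,405),0.0),((590,225),.06),((718,200),.06),((756,383),.06),((622,405),.06)]])
print("side check",proj("side",[h,l,*C]))
from scipy.spatial.transform import Rotation as R
print(R.from_euler('xyz',env.get_state()["tcp_rot"]).as_matrix())
```

```text
[[ 0.6755 -0.1455  0.126 ]
 [ 0.6536 -0.275   0.126 ]
 [ 0.4362 -0.2369  0.126 ]
 [ 0.4587 -0.1096  0.126 ]] [[ 0.574  -0.2963  0.126 ]
 [ 0.5044 -0.2845  0.126 ]]
[np.float64(0.13133116038912337), np.float64(0.22074012841121313), np.float64(0.12930847837498743), np.float64(0.21975103987942388)] 0.07060790530282947
yaxis angle -0.16878987898932354 yaw of tote x -1.7395862057842202
hinge [ 0.5671 -0.1276  0.126 ] lip [ 0.5392 -0.2904  0.126 ] dist 0.16522361772207733 [-0.169  -0.9856  0.    ]
carton [array([ 0.597, -0.428,  0.   ]), array([ 0.4893, -0.449 ,  0.    ]), array([ 0.5944, -0.4293,  0.06  ]), array([ 0.6112, -0.5045,  0.06  ]), array([ 0.5044, -0.5253,  0.06  ]), array([ 0.4895, -0.4473,  0.06  ])]
side check [[288.0835 224.7561]
 [295.3011 271.2327]
 [328.6529 222.4521]
 [338.6696 257.7511]
 [247.5752 263.0165]
 [246.7853 227.1015]]
[[-0.0005 -0.918   0.3966]
 [-0.0015  0.3966  0.918 ]
 [-1.     -0.0001 -0.0015]]
```

drive_tool([
  {"jaw": 0, "xyz": [20, -20, 20], "turn": [0, 0, -0.111]},
  {"jaw": 0, "xyz": [24, -28, 15], "turn": [0, 0, -0.111]},
  {"jaw": 0, "xyz": [24, -30, 5], "turn": [0, 0, -0.111]},
  {"jaw": 0, "xyz": [24, -32, 0], "turn": [0, 0, -0.111]},
  {"jaw": 0, "xyz": [24, -32, 0], "turn": [0, 0, -0.111]},
  {"jaw": 0, "xyz": [24, -32, 0], "turn": [0, 0, -0.111]},
  {"jaw": 0, "xyz": [24, -32, 0], "turn": [0, 0, -0.111]},
  {"jaw": 0, "xyz": [24, -32, 0], "turn": [0, 0, -0.111]},
  {"jaw": 0, "xyz": [24, -32, 0], "turn": [0, 0, -0.111]},
  {"jaw": 0, "xyz": [24, -32, 0], "turn": [0, 0, -0.111]},
  {"jaw": 0, "xyz": [22, -34, 0], "turn": [0, 0, -0.111]},
  {"jaw": 0, "xyz": [20, -34, 0], "turn": [0, 0, -0.111]},
])

```text
clock: 1.1
ee_pos: [0.5465, 0.2478, 0.2625]
tcp_rot: [-2.085, 1.571, -2.259]
contact_force: [0.1, 0.6, -0.5]
finger_gap: 0.0113
```

drive_tool([
  {"jaw": 0, "xyz": [0, -40, 0]},
  {"jaw": 0, "xyz": [0, -40, 0]},
  {"jaw": 0, "xyz": [0, -40, 0]},
  {"jaw": 0, "xyz": [0, -40, 0]},
  {"jaw": 0, "xyz": [0, -40, 0]},
  {"jaw": 0, "xyz": [0, -40, 0]},
  {"jaw": 0, "xyz": [0, -40, 0]},
  {"jaw": 0, "xyz": [0, -40, 0]},
  {"jaw": 0, "xyz": [0, -40, 0]},
  {"jaw": 0, "xyz": [0, -40, 0]},
  {"jaw": 0, "xyz": [0, -40, 0]},
  {"jaw": 0, "xyz": [0, -40, 0]},
])

```text
schema error: expected keys jaw, xyz, turn
```

drive_tool([
  {"jaw": 0, "xyz": [-5, -40, 0]},
  {"jaw": 0, "xyz": [-5, -40, 0]},
  {"jaw": 0, "xyz": [-5, -40, 0]},
  {"jaw": 0, "xyz": [-4, -5, 0], "turn": [0.098, -0.017, 0]},
  {"jaw": 0, "turn": [0.098, -0.017, 0], "xyz": [0, 0, 0]},
  {"jaw": 0, "turn": [0.098, -0.017, 0], "xyz": [0, 0, 0]},
  {"jaw": 0, "turn": [0.098, -0.017, 0], "xyz": [0, 0, 0]},
  {"jaw": 0, "turn": [0.098, -0.017, 0], "xyz": [0, 0, 0]},
  {"jaw": 0, "turn": [0.098, -0.017, 0], "xyz": [0, 0, 0]},
  {"jaw": 0, "turn": [0.098, -0.017, 0], "xyz": [0, 0, 0]},
  {"jaw": 0, "turn": [0.098, -0.017, 0], "xyz": [0, 0, 0]},
  {"jaw": 0, "xyz": [0, 0, 0]},
])

```text
schema error: expected keys jaw, xyz, turn
```

Run:
```python
from h import *
from scipy.spatial.transform import Rotation as R
s=env.get_state(); np.set_printoptions(precision=3,suppress=True)
print(s["clock"],s["joints"],s["ee_pos"],s["contact_force"]);print(R.from_euler('xyz',s["tcp_rot"]).as_matrix())
cv2.imwrite("pics/s1.png",viewer.camera("side"))
```

```text
1.1 [-0.867  0.335  0.435  1.719 -0.154  1.122 -0.56 ] [0.546 0.248 0.262] [ 0.071  0.62  -0.516]
[[-0.     0.174  0.985]
 [-0.     0.985 -0.174]
 [-1.    -0.    -0.   ]]
```

View pics/s1.png

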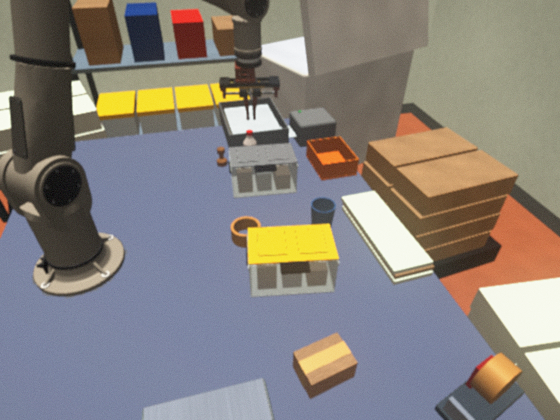

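Both calls were refused because every row needs all three keys. The arm is still above the far end, with the gripper at (250,95). Resending.

drive_tool([
  {"jaw": 0, "xyz": [0, -40, 0], "turn": [0, 0, 0]},
  {"jaw": 0, "xyz": [0, -40, 0], "turn": [0, 0, 0]},
  {"jaw": 0, "xyz": [0, -40, 0], "turn": [0, 0, 0]},
  {"jaw": 0, "xyz": [0, -40, 0], "turn": [0, 0, 0]},
  {"jaw": 0, "xyz": [0, -40, 0], "turn": [0, 0, 0]},
  {"jaw": 0, "xyz": [0, -40, 0], "turn": [0, 0, 0]},
  {"jaw": 0, "xyz": [0, -40, 0], "turn": [0, 0, 0]},
  {"jaw": 0, "xyz": [0, -40, 0], "turn": [0, 0, 0]},
  {"jaw": 0, "xyz": [0, -40, 0], "turn": [0, 0, 0]},
  {"jaw": 0, "xyz": [0, -40, 0], "turn": [0, 0, 0]},
  {"jaw": 0, "xyz": [0, -40, 0], "turn": [0, 0, 0]},
  {"jaw": 0, "xyz": [0, -40, 0], "turn": [0, 0, 0]},
])

```text
clock: 2.15
ee_pos: [0.5453, -0.2317, 0.2625]
tcp_rot: [2.289, 1.57, 2.121]
contact_force: [1.9, 0.4, -0.4]
finger_gap: 0.0004
```

drive_tool([
  {"jaw": 0, "xyz": [-5, -40, 0], "turn": [0, 0, 0]},
  {"jaw": 0, "xyz": [-5, -40, 0], "turn": [0, 0, 0]},
  {"jaw": 0, "xyz": [-5, -40, 0], "turn": [0, 0, 0]},
  {"jaw": 0, "xyz": [-4, -5, 0], "turn": [0.098, -0.017, 0]},
  {"jaw": 0, "xyz": [0, 0, 0], "turn": [0.098, -0.017, 0]},
  {"jaw": 0, "xyz": [0, 0, 0], "turn": [0.098, -0.017, 0]},
  {"jaw": 0, "xyz": [0, 0, 0], "turn": [0.098, -0.017, 0]},
  {"jaw": 0, "xyz": [0, 0, 0], "turn": [0.098, -0.017, 0]},
  {"jaw": 0, "xyz": [0, 0, 0], "turn": [0.098, -0.017, 0]},
  {"jaw": 0, "xyz": [0, 0, 0], "turn": [0.098, -0.017, 0]},
  {"jaw": 0, "xyz": [0, 0, 0], "turn": [0.098, -0.017, 0]},
  {"jaw": 0, "xyz": [0, 0, 0], "turn": [0, 0, 0]},
])

```text
clock: 3.15
ee_pos: [0.524, -0.3574, 0.2584]
tcp_rot: [1.578, 0.769, 1.401]
contact_force: [-1.0, -0.7, -0.8]
finger_gap: 0.0001
```

Run:
```python
from h import *
from scipy.spatial.transform import Rotation as R
s=env.get_state(); np.set_printoptions(precision=3,suppress=True)
print(s["clock"],s["joints"],s["ee_pos"],s["contact_force"]);print(R.from_euler('xyz',s["tcp_rot"]).as_matrix())
cv2.imwrite("pics/s2.png",viewer.camera("side"))
```

```text
3.15 [ 0.554  0.72   0.427  1.379 -0.809  1.747  0.926] [ 0.524 -0.357  0.258] [-1.05  -0.667 -0.84 ]
[[ 0.122  0.125  0.985]
 [ 0.708  0.685 -0.174]
 [-0.696  0.718 -0.005]]
```

View pics/s2.png

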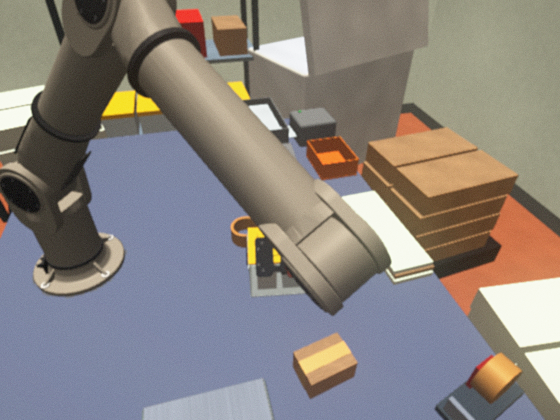

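The gripper is tilted 45° in front of the lip, behind the wrist at about (265,250). No contact yet. I'll lower to z≈0.07 in front of the lip.

drive_tool([
  {"jaw": 0, "xyz": [1, 4, -20], "turn": [0, 0, 0]},
  {"jaw": 0, "xyz": [1, 4, -20], "turn": [0, 0, 0]},
  {"jaw": 0, "xyz": [1, 4, -20], "turn": [0, 0, 0]},
  {"jaw": 0, "xyz": [1, 4, -20], "turn": [0, 0, 0]},
  {"jaw": 0, "xyz": [1, 4, -20], "turn": [0, 0, 0]},
  {"jaw": 0, "xyz": [1, 2, -20], "turn": [0, 0, 0]},
  {"jaw": 0, "xyz": [1, 0, -20], "turn": [0, 0, 0]},
  {"jaw": 0, "xyz": [1, 0, -20], "turn": [0, 0, 0]},
  {"jaw": 0, "xyz": [0, 0, -15], "turn": [0, 0, 0]},
  {"jaw": 0, "xyz": [0, 0, -13], "turn": [0, 0, 0]},
  {"jaw": 0, "xyz": [0, 0, 0], "turn": [0, 0, 0]},
])

```text
clock: 4.12
ee_pos: [0.5341, -0.3321, 0.0722]
tcp_rot: [1.572, 0.774, 1.403]
contact_force: [-0.7, -0.7, -0.2]
finger_gap: 0.0006
```

Run:
```python
from h import *
from scipy.spatial.transform import Rotation as R
s=env.get_state(); np.set_printoptions(precision=3,suppress=True)
print(s["clock"],s["joints"],s["ee_pos"],s["contact_force"]);print(R.from_euler('xyz',s["tcp_rot"]).as_matrix())
a=viewer.camera("side"); b=viewer.camera("top")
a=cv2.resize(a[170:380,180:440],None,fx=1.8,fy=1.8); b=cv2.resize(b[140:290,300:480],None,fx=1.8,fy=1.8)
c=np.zeros((a.shape[0],a.shape[1]+b.shape[1],3),np.uint8); c[:,:a.shape[1]]=a; c[:b.shape[0],a.shape[1]:]=b
cv2.imwrite("pics/s3.png",c)
```

```text
4.1167 [ 0.544  0.904  0.371  1.498 -0.867  1.498  1.096] [ 0.534 -0.332  0.072] [-0.744 -0.685 -0.208]
[[ 0.12   0.118  0.986]
 [ 0.705  0.689 -0.168]
 [-0.699  0.715 -0.001]]
```

View pics/s3.png

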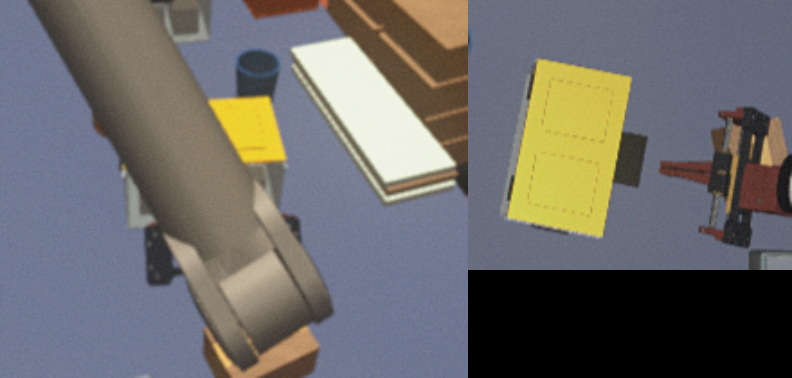

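The closed fingertips sit in front of the lip and in line with its middle: crop tip (660,168), lip (632,160). The carton is clear. Next I'll move in under the lip and compute the arc.

drive_tool([
  {"jaw": 0, "xyz": [1, 10, 0], "turn": [0, 0, 0]},
  {"jaw": 0, "xyz": [1, 10, 0], "turn": [0, 0, 0]},
  {"jaw": 0, "xyz": [2, 10, 0], "turn": [0, 0, 0]},
  {"jaw": 0, "xyz": [1, 10, 0], "turn": [0, 0, 0]},
  {"jaw": 0, "xyz": [2, 10, 0], "turn": [0, 0, 0]},
  {"jaw": 0, "xyz": [1, 8, 0], "turn": [0, 0, 0]},
  {"jaw": 0, "xyz": [0, 0, 4], "turn": [0, 0, 0]},
  {"jaw": 0, "xyz": [0, 0, 4], "turn": [0, 0, 0]},
  {"jaw": 0, "xyz": [0, 0, 4], "turn": [0, 0, 0]},
])

```text
clock: 4.97
ee_pos: [0.5426, -0.2759, 0.0872]
tcp_rot: [1.568, 0.776, 1.398]
contact_force: [0.1, -0.5, -0.2]
finger_gap: 0.0006
```

Run:
```python
from h import *
s=env.get_state(); np.set_printoptions(precision=1,suppress=True)
H=np.array([.567,-.128,.12]); f=np.array([.169,.9856,0]); z=np.array([0,0,1.])
off=.007*f+.007*z; p=s["ee_pos"]; c=p+off-H
r0=-c@f; h=c[2]; R=np.hypot(r0,h); a=np.arctan2(h,r0)
print(p*1000,r0,h,R,a,s["contact_force"],s["joints"])
prev=p
for i in range(36):
    a+=.06; q=H+R*(-f*np.cos(a)+z*np.sin(a))-off
    print(i,round(a,2),(q-prev)*1000,q*1000); prev=q
```

```text
[ 542.6 -275.9   87.2] 0.14285206789307942 -0.025810215438674303 0.14516501135714402 -0.17874951164426525 [ 0.1 -0.5 -0.2] [ 0.5  0.8  0.4  1.6 -0.9  1.4  1.1]
0 -0.12 [-1.2 -1.1  8.6] [ 541.5 -277.    95.8]
1 -0.06 [-0.1 -0.8  8.7] [ 541.3 -277.7  104.5]
2 0.0 [-0.  -0.2  8.7] [ 541.3 -278.   113.2]
3 0.06 [0.  0.3 8.7] [ 541.3 -277.7  121.9]
4 0.12 [0.1 0.8 8.7] [ 541.5 -276.9  130.6]
5 0.18 [0.2 1.3 8.6] [ 541.7 -275.6  139.2]
6 0.24 [0.3 1.8 8.5] [ 542.  -273.8  147.7]
7 0.3 [0.4 2.3 8.4] [ 542.4 -271.5  156.1]
8 0.36 [0.5 2.8 8.2] [ 542.9 -268.7  164.3]
9 0.42 [0.6 3.3 8.1] [ 543.4 -265.5  172.4]
10 0.48 [0.6 3.7 7.8] [ 544.1 -261.7  180.2]
11 0.54 [0.7 4.2 7.6] [ 544.8 -257.5  187.8]
12 0.6 [0.8 4.6 7.3] [ 545.6 -252.9  195.1]
13 0.66 [0.9 5.1 7. ] [ 546.5 -247.8  202.1]
14 0.72 [0.9 5.5 6.7] [ 547.4 -242.3  208.9]
15 0.78 [1.  5.9 6.4] [ 548.4 -236.5  215.2]
16 0.84 [1.1 6.2 6. ] [ 549.5 -230.3  221.2]
17 0.9 [1.1 6.6 5.6] [ 550.6 -223.7  226.8]
18 0.96 [1.2 6.9 5.2] [ 551.8 -216.8  232. ]
19 1.02 [1.2 7.2 4.8] [ 553.  -209.6  236.8]
20 1.08 [1.3 7.5 4.3] [ 554.3 -202.2  241.1]
21 1.14 [1.3 7.7 3.9] [ 555.6 -194.5  245. ]
22 1.2 [1.4 7.9 3.4] [ 557.  -186.6  248.4]
23 1.26 [1.4 8.1 2.9] [ 558.3 -178.5  251.3]
24 1.32 [1.4 8.2 2.4] [ 559.8 -170.2  253.7]
25 1.38 [1.4 8.4 1.9] [ 561.2 -161.9  255.6]
26 1.44 [1.5 8.5 1.4] [ 562.6 -153.4  256.9]
27 1.5 [1.5 8.5 0.9] [ 564.1 -144.8  257.8]
28 1.56 [1.5 8.6 0.3] [ 565.6 -136.3  258.2]
29 1.62 [ 1.5  8.6 -0.2] [ 567.1 -127.7  258. ]
30 1.68 [ 1.5  8.6 -0.7] [ 568.5 -119.1  257.3]
31 1.74 [ 1.5  8.5 -1.2] [ 570.  -110.6  256.1]
32 1.8 [ 1.4  8.4 -1.7] [ 571.4 -102.2  254.3]
33 1.86 [ 1.4  8.3 -2.2] [572.8 -93.9 252.1]
34 1.92 [ 1.4  8.1 -2.7] [574.2 -85.8 249.3]
35 1.98 [ 1.4  8.  -3.2] [575.6 -77.8 246.1]
```

drive_tool([
  {"jaw": 0, "xyz": [0, 0, 5], "turn": [0, 0, 0]},
  {"jaw": 0, "xyz": [0, 0, 5], "turn": [0, 0, 0]},
  {"jaw": 0, "xyz": [0, 0, 5], "turn": [0, 0, 0]},
  {"jaw": 0, "xyz": [0, 0, 5], "turn": [0, 0, 0]},
  {"jaw": 0, "xyz": [0, 0, 6], "turn": [0, 0, 0]},
  {"jaw": 0, "xyz": [0, 0, 8], "turn": [0, 0, 0]},
  {"jaw": 0, "xyz": [0, 1, 8], "turn": [0, 0, 0]},
  {"jaw": 0, "xyz": [0, 1, 8], "turn": [0, 0, 0]},
])

```text
clock: 5.63
ee_pos: [0.5427, -0.2734, 0.1376]
tcp_rot: [1.568, 0.775, 1.399]
contact_force: [-0.6, 0.1, -0.6]
finger_gap: 0.0004
```

Run:
```python
from h import *
s=env.get_state(); np.set_printoptions(precision=3,suppress=True)
print(s["contact_force"],s["joints"],s["ee_pos"])
a=viewer.camera("side"); b=viewer.camera("top")
a=cv2.resize(a[170:380,180:440],None,fx=1.8,fy=1.8); b=cv2.resize(b[140:290,300:480],None,fx=1.8,fy=1.8)
c=np.zeros((a.shape[0],a.shape[1]+b.shape[1],3),np.uint8); c[:,:a.shape[1]]=a; c[:b.shape[0],a.shape[1]:]=b
cv2.imwrite("pics/s4.png",c)
```

```text
[-0.631  0.094 -0.558] [ 0.462  0.766  0.374  1.594 -0.868  1.491  1.022] [ 0.543 -0.273  0.138]
```

View pics/s4.png

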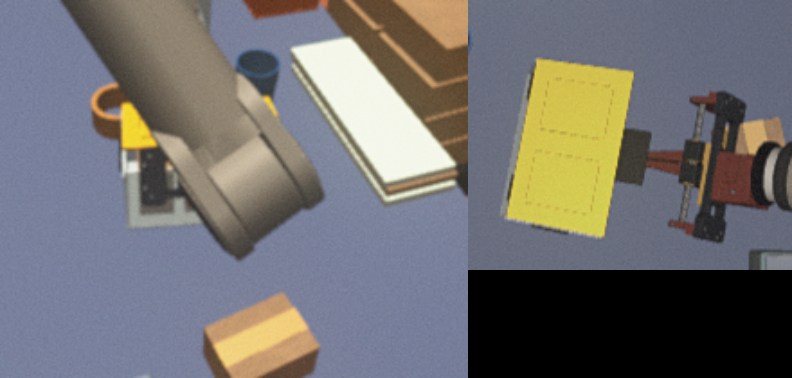

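The fingertips are under the lip and the lid is starting to rise: lip end (648,133), slightly larger. Continuing along the arc.

drive_tool([
  {"jaw": 0, "xyz": [0, 1, 9], "turn": [0, 0, 0]},
  {"jaw": 0, "xyz": [0, 2, 8], "turn": [0, 0, 0]},
  {"jaw": 0, "xyz": [0, 3, 8], "turn": [0, 0, 0]},
  {"jaw": 0, "xyz": [1, 3, 8], "turn": [0, 0, 0]},
  {"jaw": 0, "xyz": [1, 4, 8], "turn": [0, 0, 0]},
  {"jaw": 0, "xyz": [1, 4, 8], "turn": [0, 0, 0]},
  {"jaw": 0, "xyz": [1, 5, 7], "turn": [0, 0, 0]},
  {"jaw": 0, "xyz": [1, 5, 7], "turn": [0, 0, 0]},
  {"jaw": 0, "xyz": [1, 5, 7], "turn": [0, 0, 0]},
  {"jaw": 0, "xyz": [1, 6, 6], "turn": [0, 0, 0]},
  {"jaw": 0, "xyz": [1, 6, 6], "turn": [0, 0, 0]},
  {"jaw": 0, "xyz": [1, 6, 6], "turn": [0, 0, 0]},
])

```text
clock: 6.73
ee_pos: [0.5518, -0.2226, 0.2252]
tcp_rot: [1.568, 0.775, 1.399]
contact_force: [-0.1, -0.3, -1.0]
finger_gap: 0.0007
```

Run:
```python
from h import *
s=env.get_state(); np.set_printoptions(precision=3,suppress=True)
print(s["contact_force"],s["joints"],s["ee_pos"])
a=viewer.camera("side"); b=viewer.camera("top")
a=cv2.resize(a[170:380,180:440],None,fx=1.8,fy=1.8); b=cv2.resize(b[140:290,300:480],None,fx=1.8,fy=1.8)
c=np.zeros((a.shape[0],a.shape[1]+b.shape[1],3),np.uint8); c[:,:a.shape[1]]=a; c[:b.shape[0],a.shape[1]:]=b
cv2.imwrite("pics/s5.png",c)
```

```text
[-0.074 -0.272 -0.97 ] [ 0.379  0.618  0.385  1.629 -0.857  1.531  0.894] [ 0.552 -0.223  0.225]
```

View pics/s5.png

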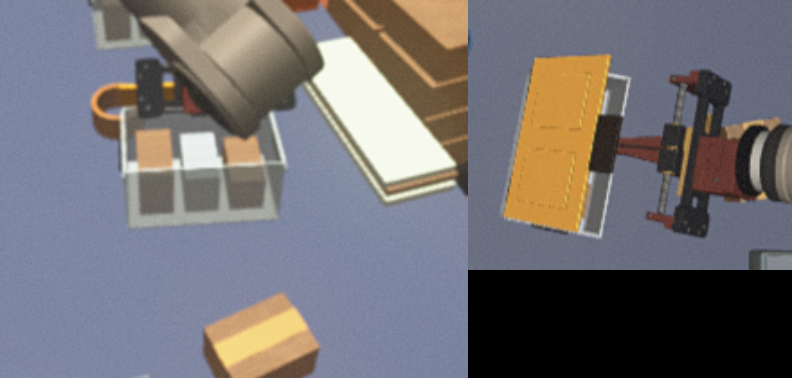

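The lid is about halfway up, the fingertip is on the lip at crop (615,145), and the tote hasn't moved. Continuing.

drive_tool([
  {"jaw": 0, "xyz": [1, 7, 5], "turn": [0, 0, 0]},
  {"jaw": 0, "xyz": [1, 7, 5], "turn": [0, 0, 0]},
  {"jaw": 0, "xyz": [1, 7, 4], "turn": [0, 0, 0]},
  {"jaw": 0, "xyz": [1, 8, 4], "turn": [0, 0, 0]},
  {"jaw": 0, "xyz": [1, 8, 4], "turn": [0, 0, 0]},
  {"jaw": 0, "xyz": [1, 8, 3], "turn": [0, 0, 0]},
  {"jaw": 0, "xyz": [1, 8, 2], "turn": [0, 0, 0]},
  {"jaw": 0, "xyz": [1, 8, 2], "turn": [0, 0, 0]},
  {"jaw": 0, "xyz": [2, 8, 1], "turn": [0, 0, 0]},
  {"jaw": 0, "xyz": [2, 8, 1], "turn": [0, 0, 0]},
  {"jaw": 0, "xyz": [1, 7, 0], "turn": [0, 0, 0]},
  {"jaw": 0, "xyz": [1, 6, 0], "turn": [0, 0, 0]},
])

```text
clock: 7.83
ee_pos: [0.5658, -0.1323, 0.2556]
tcp_rot: [1.568, 0.775, 1.4]
contact_force: [-0.6, -0.4, -0.3]
finger_gap: 0.0005
```

Run:
```python
from h import *
s=env.get_state(); np.set_printoptions(precision=3,suppress=True)
print(s["contact_force"],s["joints"],s["ee_pos"])
a=viewer.camera("side"); b=viewer.camera("top")
a=cv2.resize(a[130:340,180:440],None,fx=1.8,fy=1.8); b=cv2.resize(b[140:290,300:480],None,fx=1.8,fy=1.8)
c=np.zeros((a.shape[0],a.shape[1]+b.shape[1],3),np.uint8); c[:,:a.shape[1]]=a; c[:b.shape[0],a.shape[1]:]=b
cv2.imwrite("pics/s6.png",c)
```

```text
[-0.553 -0.354 -0.349] [ 0.254  0.508  0.361  1.723 -0.884  1.455  0.787] [ 0.566 -0.132  0.256]
```

View pics/s6.png

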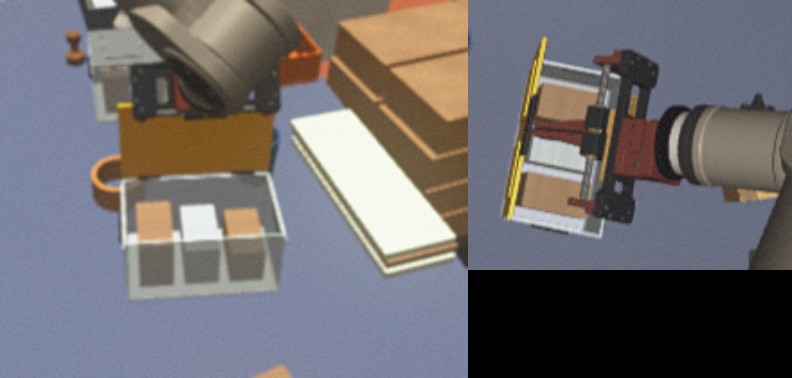

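The lid is almost upright, seen edge-on from above along crop (543,40)–(508,215). Next is a slow push past balance, stopping short of the stop.

drive_tool([
  {"jaw": 0, "xyz": [1, 5, 0], "turn": [0, 0, 0]},
  {"jaw": 0, "xyz": [1, 5, 0], "turn": [0, 0, 0]},
  {"jaw": 0, "xyz": [1, 5, 0], "turn": [0, 0, 0]},
  {"jaw": 0, "xyz": [1, 5, -1], "turn": [0, 0, 0]},
  {"jaw": 0, "xyz": [1, 5, -1], "turn": [0, 0, 0]},
  {"jaw": 0, "xyz": [1, 5, -1], "turn": [0, 0, 0]},
  {"jaw": 0, "xyz": [1, 5, -1], "turn": [0, 0, 0]},
  {"jaw": 0, "xyz": [0, 4, -1], "turn": [0, 0, 0]},
  {"jaw": 0, "xyz": [0, 0, 0], "turn": [0, 0, 0]},
  {"jaw": 0, "xyz": [0, 0, 0], "turn": [0, 0, 0]},
  {"jaw": 0, "xyz": [0, 0, 0], "turn": [0, 0, 0]},
  {"jaw": 0, "xyz": [0, 0, 0], "turn": [0, 0, 0]},
])

```text
clock: 8.93
ee_pos: [0.5727, -0.0948, 0.2507]
tcp_rot: [1.568, 0.775, 1.398]
contact_force: [0.1, -0.6, -0.3]
finger_gap: 0.0004
```

Run:
```python
from h import *
s=env.get_state(); np.set_printoptions(precision=3,suppress=True)
print(s["contact_force"],s["joints"],s["ee_pos"])
a=viewer.camera("side"); b=viewer.camera("top")
a=cv2.resize(a[130:340,180:440],None,fx=1.8,fy=1.8); b=cv2.resize(b[140:290,300:480],None,fx=1.8,fy=1.8)
c=np.zeros((a.shape[0],a.shape[1]+b.shape[1],3),np.uint8); c[:,:a.shape[1]]=a; c[:b.shape[0],a.shape[1]:]=b
cv2.imwrite("pics/s7.png",c)
```

```text
[ 0.149 -0.571 -0.303] [ 0.204  0.488  0.343  1.764 -0.906  1.4    0.761] [ 0.573 -0.095  0.251]
```

View pics/s7.png

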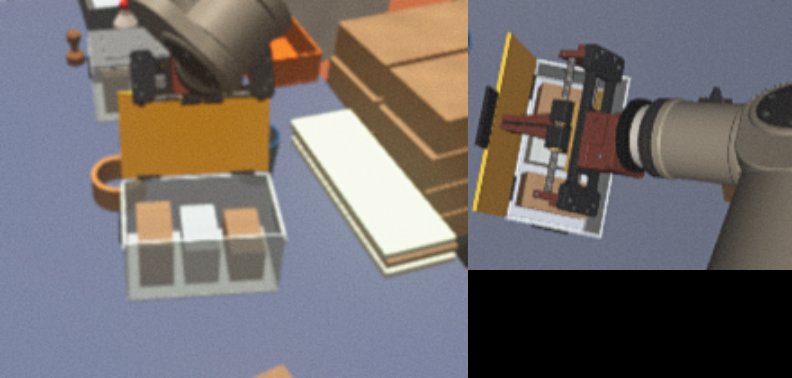

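The lid is leaning well back, with its top edge at crop x≈480–510 and the lip at (487,115). Now I'll back the tool away and clear.

drive_tool([
  {"jaw": 0, "xyz": [-1, -8, 0], "turn": [0, 0, 0]},
  {"jaw": 0, "xyz": [-2, -15, 0], "turn": [0, 0, 0]},
  {"jaw": 0, "xyz": [-3, -20, 3], "turn": [0, 0, 0]},
  {"jaw": 0, "xyz": [-3, -20, 5], "turn": [0, 0, 0]},
  {"jaw": 0, "xyz": [-4, -25, 5], "turn": [0, 0, 0]},
  {"jaw": 0, "xyz": [-4, -25, 5], "turn": [0, 0, 0]},
  {"jaw": 0, "xyz": [-4, -25, 5], "turn": [0, 0, 0]},
  {"jaw": 0, "xyz": [-4, -25, 5], "turn": [0, 0, 0]},
  {"jaw": 0, "xyz": [-4, -25, 5], "turn": [0, 0, 0]},
  {"jaw": 0, "xyz": [-3, -15, 5], "turn": [0, 0, 0]},
  {"jaw": 0, "xyz": [0, 0, 0], "turn": [0, 0, 0]},
  {"jaw": 0, "xyz": [0, 0, 0], "turn": [0, 0, 0]},
])

```text
clock: 10.03
ee_pos: [0.54, -0.2993, 0.2883]
tcp_rot: [1.568, 0.776, 1.397]
contact_force: [0.6, 0.7, -0.4]
finger_gap: 0.0005
```

Run:
```python
from h import *
s=env.get_state(); np.set_printoptions(precision=3,suppress=True)
print(s["contact_force"],s["ee_pos"],s["clock"])
b=viewer.camera("top"); cv2.imwrite("pics/t8.png",b)
H=np.array([.567,-.128,.12]); f=np.array([.169,.9856,0]); y=np.array([-.9856,.169,0]); z=np.array([0,0,1.])
for th in (1.7,1.8,1.9,1.95):
    print(th,proj("top",[H+.165*(-f*np.cos(th)+z*np.sin(th))+k*.035*y for k in(1,-1)]).ravel())
```

```text
[ 0.646  0.735 -0.429] [ 0.54  -0.299  0.288] 10.0333
1.7 [325.265 224.474 331.649 191.057]
1.8 [317.315 223.015 323.728 189.738]
1.9 [309.557 221.657 315.984 188.579]
1.95 [305.785 221.021 312.215 188.066]
```

View pics/t8.png

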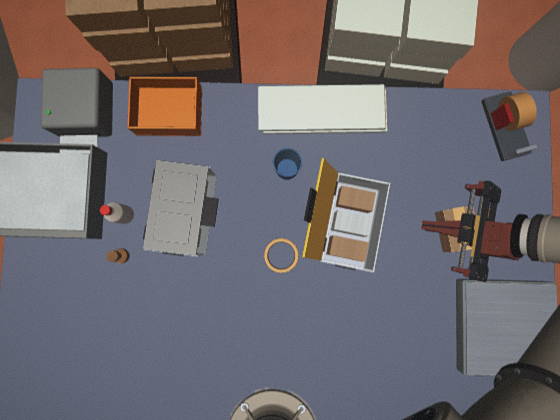

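The lid rests at its stop: the lip end is at about (305,221)–(312,188), which matches the prediction for 1.95 rad. The other objects are where they were and the tool is clear. Handing in.

```bash
python3 -c "
from rig import job; print(job.close_job())"
```

```text
the job is handed in; nothing more can be done
None
```

The yellow lid is open and lies back against its stop, and the job is handed in at about 10 s of the 38 s allowed. With the fingertips shut I pushed up under the lip, followed the lid's arc over past balance, then backed the tool away.

- **Lid:** in the last top picture, with the tool clear, the lip end sits where it should for about 1.95 rad.
- **Force:** at the end of each move the measured force was about 2 N at most.
- **Everything else:** by eye, the tote stands where it was, the grey lid is shut, and the tape, cup, bottle and stamp are where they stood. The carton is partly hidden by the gripper in the last picture; what shows of it has not moved.

Two move calls were refused early on because the rows lacked a key. Nothing moved, and I resent them. No check failed or disagreed.

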